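# Fit the idler roller and hold the belt tensioner wound back

## Task

Take the idler roller from the drain rack, turn it open end down and lower it all the way onto the spindle of the belt tensioner, not letting go before it is down. Then swing the tensioner arm round against its spring (it has an upright release post to take hold of) until it is hard against the far stop, and finish while still holding it there, clear of the roller, so that I can fit the clip and the belt. Do not disturb the other things on the bench.

Things in the scene. Friction and masses are not known exactly. Their poses are not given: they have to be found in the camera images.
- roller: Steel idler roller: plain cylinder 48 mm in diameter, 50 mm long, about 0.3 kg, closed at one end (3 mm domed metal dust cap on it), a blind bore 22 mm wide and 42 mm deep in the other. Origin: centre of the open end's face; z along its axis to the closed end. It starts lying on the rack's rods, sloping 25 degrees, the open end low and on the robot's side.
- rack: Fixed drain rack: 150 x 90 x 12 mm drip tray with two parallel 8 mm rods, 28 mm apart, that slope up along +x at 25 degrees, low ends turned up as a stop for the roller's open end. Origin: underside centre of the tray, z up. The roller's axis starts over the x axis, the centre of its open end at x = -45, z = 52 mm. Its flanks stand free of the rods.
- tensioner: Fixed belt tensioner. Grey plate 220 x 120 x 12 mm; over its -x end a round spring housing (80 mm) and coil, and on them the arm, 12 mm thick and 22 mm wide, reaching to the +x end, turning about a vertical axis; two 10 mm stop pins, tops 62 mm above the bench, stand either side of the arm. Origin: underside centre of the plate, x along its length, z up.
- pivot (a point): On the arm's pivot axis, at the arm's underside, 50 mm above the bench, 60 mm from the plate's centre towards its -x end. Fixed to the plate, with the plate's axes.
- tensioner_arm (a joint): Angle of the arm, rad, growing counter-clockwise from above: 0 at rest on one stop pin (arm 0.4 rad clockwise of the plate's +x), 0.8 hard against the other (0.4 rad past the plate's +x). A spring always drives it back to 0: 0.7 N m at rest rising to 1.5 N m at the far stop, 5 to 11 N at the release post.
- spindle (a point): Centre of the flat shoulder (34 mm wide) on the arm on which the fitted roller's open end rests, 66 mm above the bench, 85 mm from the pivot; moves with the arm. The steel spindle stands 36 mm up from it, 19 mm in diameter, its top 10 mm tapering to 8 mm.
- post (a point): Centre of the top of the release post: upright plain steel pin 16 mm in diameter at the arm's outer end, 140 mm from the pivot, 55 mm beyond the spindle, from the arm's top face 62 mm above the bench up to 104 mm; moves with the arm. A fitted roller's top is at 119 mm, and 23 mm stay free between its flank and the post.
- wrench: Bystander: flat steel open-end wrench 180 mm long, lying.
- sleeve: Bystander: dark steel sleeve standing on end, 52 mm in diameter, 60 mm high, open right through (36 mm).
- vpulley: Bystander: dark steel V-belt pulley lying flat, 84 mm in diameter, 30 mm high.
- spray_can: Bystander: spray can, 66 mm in diameter, 180 mm high.
- carton: Bystander: small carton 70 x 100 x 50 mm.
- bolt_jar: Bystander: clear jar, 68 mm in diameter, 85 mm high.
- bearing: Bystander: ball bearing lying flat, 62 mm in diameter, 17 mm high.
Not all that is in view belongs to the job. Several things have the shape of the roller; the one meant has the colours described above.

How it is judged:
On the way, in this order (a step that is already met when the one before it is completed fails the run):
1. the roller sits home on the spindle, open end down, and has been let go, the arm still near rest (horizontal distance between roller and spindle below 0.004 m and z of roller in the frame of spindle between -0.003 and 0.003 m and contact force between the fingers and roller below 0.1 N and value of joint tensioner_arm below 0.3 rad and angle between roller's own z axis and vertical below 0.1 rad), for 0.3 s.
2. the arm is wound to the far stop (value of joint tensioner_arm above 0.76 rad), for 0.2 s.
At the end, for the whole second after the job is handed in: The robot still holds the tensioner arm (at least 4 N from the fingers) within 0.04 rad of the far stop, at rest, and does not touch the roller, which sits on the spindle open end down, its open end within 3 mm of the shoulder and 4 mm of the axis, upright within 0.1 rad (value of joint tensioner_arm above 0.76 rad and velocity of joint tensioner_arm between -0.05 and 0.05 rad/s and contact force between the fingers and tensioner above 4 N and contact force between each of the fingers, the arm and roller below 0.3 N and horizontal distance between roller and spindle below 0.004 m and z of roller in the frame of spindle between -0.003 and 0.003 m and linear speed of roller below 0.02 m/s and angle between roller's own z axis and vertical below 0.1 rad); the arm keeps its last pose, push and grip.
It fails at once if the roller is let go over the spindle more than 15 mm above home (horizontal distance between roller and spindle below 0.025 m and z of roller in the frame of spindle above 0.015 m and contact force between the fingers and roller below 0.02 N).
It fails at once if a bystander is moved by more than 30 mm (distance of any of wrench, sleeve, vpulley, spray_can, carton, bolt_jar, bearing from where it was at the start of the episode above 0.03 m).
It also fails if it takes over 54 s, if anything falls off the work surface, if the arm or the gripper's body presses on something with over 40 N, if the wrist force passes 120 N, or if a joint passes its speed limit or range.

## Robot

A 6-joint arm with a two-finger parallel gripper is mounted at the origin on the work surface. World frame = base frame: x ahead of the robot, y to its left, z up, the work surface at z = 0. Lengths are in m, angles in rad, forces in N, time in s.
With the tool pointing down it reaches from about 0.35 to 0.975 m from the base axis. Payload 4.9 kg.
Tool frame: the origin (TCP) lies on the centre line of the jaws, within the pads' length; the fingertips stand 8 mm ahead of it and the grasp point (between the pads) lies 11 mm behind it; z points along the fingers, y is the direction in which the jaws open and shut (so a half turn about z gives the same grasp; the last joint's range is limited). The gripper opens to 85 mm and grips with 20 to 120 N. Pads are 22 mm wide; open, the fingers measure 114 mm over their backs; the gripper's body (76 mm by 85 mm) begins 54 mm behind the grasp point. The pads swing forward as they close: fully open they stand 13 mm farther back than shut.
Start: joints at [1.181, 0.053, 1.613, -0, 1.476, -0.119], TCP at [0.167, 0.602, 0.239] pointing down, gripper open.
Joint ranges: [-3.01, 3.01], [-1.01, 2.22], [0.06, 2.58], [-1.02, 4.17], [0.09, 2.62], [-3.14, 3.14]. Speed limits (rad/s): [2.57, 2.57, 3.14, 3.14, 3.14, 3.14].

## Interface

Orientations are given as a rotation vector (axis times angle).
In Python, from station import get_obs, get_image, calibration, finish_job gives the robot as it stands. The module is installed in compiled form; this text tells all that it offers.
- The arm moves only by the shell command python3 -m jog 'ROWS' [FORCE]. ROWS is JSON, a list of rows, each a list of 7 numbers: the shift along the tool's x, y, z in cm, then the turn, a rotation vector about the tool's x, y, z in rad, then the closure in counts, from 0 (fully open) to 255 (shut). In form: [[dx, dy, dz, ax, ay, az, jaw], ...]. A call has 1 to 8 rows; each row is the pose to reach, as a shift and turn from the pose measured when the call began, along the tool's axes at that moment; what a row does not reach only later rows make up. A row lasts 1/12 s, in which the tool goes at most 41.7 mm and 7.16 degrees, less where a joint would pass 70% of its speed; a pose out of reach is approached as far as the arm can. A call with a gripper value outside its range is refused whole. The fingers move at their own pace and stop on an object; FORCE is the grip in N (left out, the last holds). Time passes only in rows, so rows that repeat a pose let the fingers close. It gives the time, the measured TCP pose, the force and the opening at its end, in the units of the state.
- get_obs(): the state, without advancing time (a new reading comes with each control period).
- get_image(name): name is "scene" or "top" or "wrist"; returns the picture (384x512x3 uint8, red, green, blue); there is no depth.
- calibration(name): a dict with "vfov" (degrees; the focal length in pixels is half the picture's height over the tangent of half this angle, whatever the lens; pixels are square), "cx", "cy" (the principal point, pixels), "dist_coeffs" ([k1, k2, p1, p2, k3] as OpenCV has them; the pictures are not rectified), "R" (3x3) and "t" (3): a world point X has camera coordinates R X + t. Camera axes: x right, y down, z forward; pixel columns grow to the right and rows downward; lengths in m; the calibration is good to about 2 mm. A picture is of the moment at which its call begins: read the wrist's pose just before it. calibration takes no time and is no camera call; for the wrist camera it gives the pose at the moment of the call.
- finish_job(): hands the job in, once; it reports no verdict.
The state is a dict: "t": time; "q": joint angles; "dq": joint speeds; "effort": joint torques, N m; "tool_pos": TCP position; "tool_rot": TCP orientation; "contact_force": force on the tool from outside, world axes, zero at the start; "wrist_torque": the same for the moment, N m; "opening": finger opening in m.
Only numpy, scipy, OpenCV 4.12 (cv2) and the standard library are available. Lean on these libraries where they do the work, as an engineer would, in place of code of your own. Each camera call takes 0.05 s, during which the arm holds its last target. There are 200 camera calls.

## Working session

There is one attempt and no reset: what is moved stays moved. The work goes in short steps, Python scripts to look and compute and a shell command to move; the robot and the scene stay as the last step left them, time stands still between calls to the robot, and variables do not carry over. Pictures are saved under pics/ and viewed, about 8 in all and at most 12, crops included, and the job is handed in when it is done.

```bash
mkdir -p pics
cat > h.py <<'E'
import numpy as np, cv2
from scipy.spatial.transform import Rotation as Ro
from station import *
def cam(n):
    c=calibration(n); f=192/np.tan(np.radians(c['vfov'])/2)
    K=np.array([[f,0,c['cx']],[0,f,c['cy']],[0,0,1]]); return K,np.array(c['dist_coeffs'],float),np.array(c['R']),np.array(c['t'])
def ray(C,uv):
    K,d,R,t=C; p=cv2.undistortPoints(np.array([[uv]],float),K,d)[0,0]
    return -R.T@t, R.T@np.array([p[0],p[1],1])
def atz(C,uv,z):
    o,v=ray(C,uv); return o+v*(z-o[2])/v[2]
def proj(C,X):
    K,d,R,t=C; return cv2.projectPoints(np.array(X,float).reshape(-1,3),cv2.Rodrigues(R)[0],t,K,d)[0][:,0]
def save(im,name): cv2.imwrite('pics/'+name,im[:,:,::-1])
E
python3 - <<'E'
from h import *
for n in('scene','top','wrist'):
    im=get_image(n); save(im,n+'0.png'); np.save(n+'0.npy',im); C=cam(n); print(n,C[0][0,0],(-C[2].T@C[3]).round(3),C[1])
    np.savez(n+'0c.npz',K=C[0],d=C[1],R=C[2],t=C[3])
print(get_obs())
E
```

```text
scene 367.1484538667531 [1.442 0.066 0.689] [-0.09904734  0.          0.          0.          0.        ]
top 473.33248200482944 [ 0.375 -0.032  1.327] [-0.05488473  0.          0.          0.          0.        ]
wrist 293.35561978250684 [0.094 0.623 0.373] [-0.07109392  0.          0.          0.          0.        ]
{'t': 0.15, 'q': array([ 1.18099607e+00,  5.32641665e-02,  1.61396329e+00,  4.44267448e-05,
        1.47601474e+00, -1.19003230e-01]), 'dq': array([ 0.00103701, -0.00173841, -0.00211031, -0.00062202,  0.00248285,
       -0.00039536]), 'effort': array([ 7.19849686e-04, -3.94239986e+01, -3.70722985e+01, -9.16914450e-05,
        4.59436866e-03, -1.30107475e-05]), 'tool_pos': array([0.16699739, 0.60178917, 0.23831802]), 'tool_rot': array([-4.24013124e-01, -3.11238397e+00,  2.48985133e-03]), 'contact_force': array([-0.43516805, -0.5069201 , -0.00457558]), 'wrist_torque': array([-0.00888635, -0.01744129,  0.04038572]), 'opening': 0.08551706811359727}
```

View pics/top0.png

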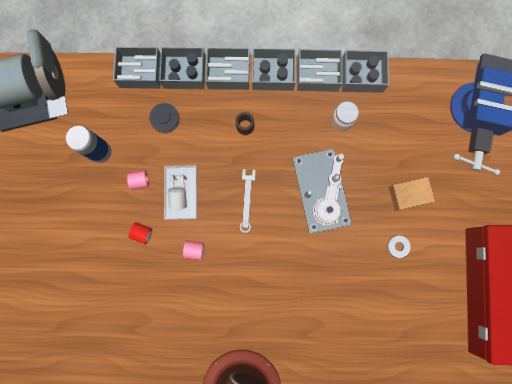

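View pics/scene0.png

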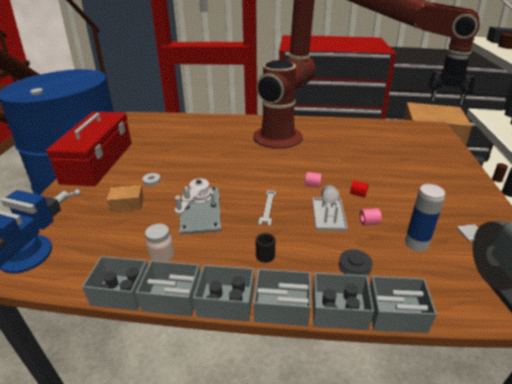

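The top view shows the rack at (180,193) with the roller at about (177,199), its open end toward the robot. The tensioner is at (322,191), its pivot at (327,210), spindle at about (336,178) and post at (339,157). I'll enlarge both.

Run:
```python
from h import *
im=np.load('top0.npy')
a=cv2.resize(im[155:230,150:210],None,fx=6,fy=6,interpolation=cv2.INTER_CUBIC)
b=cv2.resize(im[145:237,287:357],None,fx=6,fy=6,interpolation=cv2.INTER_CUBIC)
H=max(a.shape[0],b.shape[0]); pad=lambda x:np.vstack([x,np.zeros((H-x.shape[0],x.shape[1],3),np.uint8)])
save(np.hstack([pad(a),pad(b)]),'z1.png')
```

```text
(no output)
```

View pics/z1.png

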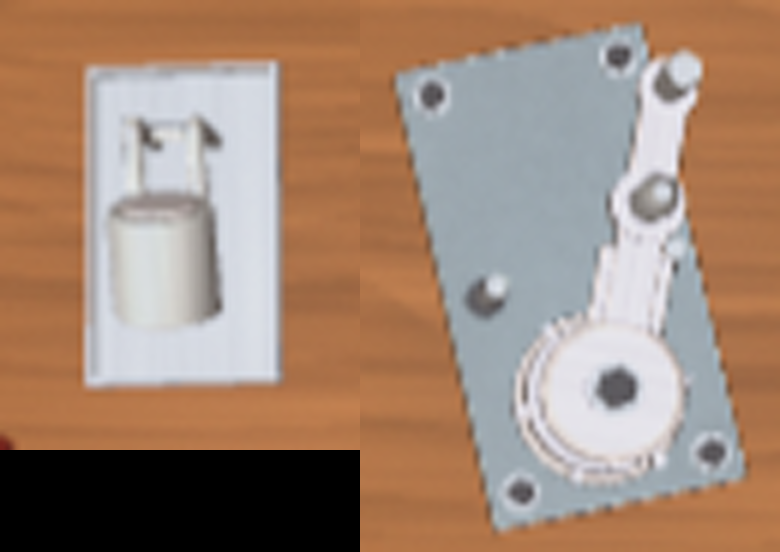

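```bash
cat >> h.py <<'E'
def load(n):
    z=np.load(n+'0c.npz'); return z['K'],z['d'],z['R'],z['t']
E
python3 - <<'E'
from h import *
from scipy.optimize import least_squares
C=load('top')
un=lambda p,ox,oy,sx:np.c_[(np.array(p)[:,0]-sx+.5)/6-.5+ox,(np.array(p)[:,1]+.5)/6-.5+oy]
def fit(obs,lx,ly,z,x0):
    L=np.array([[lx,ly],[lx,-ly],[-lx,-ly],[-lx,ly]])/2  # TL,TR,BR,BL
    def X(p):
        c,s=np.cos(p[2]),np.sin(p[2]); return np.c_[p[0]+c*L[:,0]-s*L[:,1],p[1]+s*L[:,0]+c*L[:,1],np.full(4,z)]
    r=least_squares(lambda p:(proj(C,X(p))-obs).ravel(),x0); print(r.x.round(4),'res px',r.fun.round(2)); return r.x
rk=fit(un([(88,64),(278,62),(282,384),(88,386)],150,155,0),.15,.09,.012,[.4,.2,0])
tn=fit(un([(398,74),(640,25),(745,474),(497,530)],287,145,360),.22,.12,.012,[.4,-.2,0.2])
W=lambda p,x,y,z:np.array([p[0]+np.cos(p[2])*x-np.sin(p[2])*y,p[1]+np.sin(p[2])*x+np.cos(p[2])*y,z])
pts=un([(685,68),(661,186),(616,388)],287,145,360)
for q,z in zip(pts,(.104,.102,.07)): print('ray',atz(C,q,z).round(4))
pv=W(tn,-.06,0,.05); print('pivot',pv)
for r,n in((.085,'sp'),(.14,'post')):
    for a in(-.4,.4): print(n,a,(pv[:2]+r*np.array([np.cos(tn[2]+a),np.sin(tn[2]+a)])).round(4))
m=W(rk,-.045+.025*np.cos(np.radians(25)),0,.052+.025*np.sin(np.radians(25)));print('roller mid',m)
print(proj(C,[m,W(rk,-.045,0,.052)]))
for n in [(245,200),(245,123),(165,118),(346,116),(412,193),(399,246),(89,143),(137,180),(141,233),(193,250)]: print(n,atz(C,n,.03).round(3))
E
```

```text
[0.5337 0.1875 0.0438] res px [ 0.13  0.57  0.12  0.15 -0.23 -0.52 -0.01 -0.19]
[ 0.5467 -0.2088  0.2269] res px [-0.69 -0.29  0.35 -0.61  0.59  0.66 -0.25  0.19]
ray [ 0.6265 -0.2466  0.104 ]
ray [ 0.5743 -0.2364  0.102 ]
ray [ 0.4883 -0.2217  0.07  ]
pivot [ 0.48827629 -0.22228036  0.05      ]
sp -0.4 [ 0.572  -0.2369]
sp 0.4 [ 0.5571 -0.1724]
post -0.4 [ 0.6262 -0.2464]
post 0.4 [ 0.6017 -0.1402]
roller mid [0.51141996 0.18648452 0.06256546]
[[177.21236133 197.64469057]
 [177.87573647 206.37020484]]
(245, 200) [0.512 0.004 0.03 ]
(245, 123) [0.731 0.01  0.03 ]
(165, 118) [0.741 0.237 0.03 ]
(346, 116) [ 0.757 -0.275  0.03 ]
(412, 193) [ 0.542 -0.457  0.03 ]
(399, 246) [ 0.395 -0.419  0.03 ]
(89, 143) [0.665 0.45  0.03 ]
(137, 180) [0.562 0.307 0.03 ]
(141, 233) [0.415 0.288 0.03 ]
(193, 250) [0.372 0.143 0.03 ]
```

Edge fits and the independent rays agree to about 2 mm. Roller middle: (0.511, 0.186, 0.063). Spindle: (0.572, -0.237). Post: (0.626, -0.246). I'll pick with the tool tilted back 15°, which turns into 40° below horizontal when placing.

```bash
cat >> h.py <<'E'
def Rt(yaw,pitch):  # pitch deg above horizontal-forward (-90 = down)
    f=np.array([np.cos(yaw),np.sin(yaw),0]);l=np.array([-f[1],f[0],0]);u=np.array([0,0,1.]);p=np.radians(pitch)
    z=np.cos(p)*f+np.sin(p)*u; return np.c_[np.cross(l,z),l,z]
def go(grasp,R,back=0):
    """rows from the measured pose to grasp point target, stood off 'back' m along -z"""
    o=get_obs(); Rc=Ro.from_rotvec(o['tool_rot']).as_matrix()
    tcp=np.array(grasp)+(0.011-back)*R[:,2]
    d=Rc.T@(tcp-o['tool_pos'])*100; w=Ro.from_matrix(Rc.T@R).as_rotvec()
    print('row',d.round(2).tolist(),w.round(3).tolist(),'n>=',max(np.linalg.norm(d)/4.17,np.linalg.norm(w)/.125).round(1),'t',round(o['t'],2),'q',o['q'].round(2))
ROLL=np.array([.5114,.1865,.0626]); SP=np.array([.572,-.2369,.066])
E
python3 -c "
from h import *
go(ROLL,Rt(.044,-105),.10)"
```

```text
row [-46.49, -30.07, 9.01] [0.04, 0.259, -0.313] n>= 13.5 t 0.15 q [ 1.18  0.05  1.61  0.    1.48 -0.12]
```

```bash
python3 -m jog '[[-46.5,-30,9,0.04,0.26,-0.31,0],[-46.5,-30,9,0.04,0.26,-0.31,0],[-46.5,-30,9,0.04,0.26,-0.31,0],[-46.5,-30,9,0.04,0.26,-0.31,0],[-46.5,-30,9,0.04,0.26,-0.31,0],[-46.5,-30,9,0.04,0.26,-0.31,0],[-46.5,-30,9,0.04,0.26,-0.31,0],[-46.5,-30,9,0.04,0.26,-0.31,0]]'; python3 -c "
from h import *
go(ROLL,Rt(.044,-105),.10)"
```

```text
t: 0.82
tool_pos: [0.3819, 0.3597, 0.186]
tool_rot: [0.059, -2.878, 0.009]
contact_force: [1.0, 0.2, 0.2]
opening: 0.0852
row [-15.02, -17.83, -0.15] [0.0, -0.001, -0.003] n>= 5.6 t 0.82 q [ 0.55 -0.01  1.78  0.13  1.6  -1.07]
```

```bash
python3 -m jog '[[-15,-17.8,-0.2,0,0,0,0],[-15,-17.8,-0.2,0,0,0,0],[-15,-17.8,-0.2,0,0,0,0],[-15,-17.8,-0.2,0,0,0,0],[-15,-17.8,-0.2,0,0,0,0],[-15,-17.8,-0.2,0,0,0,0],[-15,-17.8,-0.2,0,0,0,0],[-15,-17.8,-0.2,0,0,0,0]]'
python3 - <<'E'
from h import *
go(ROLL,Rt(.044,-105),.10); go(ROLL,Rt(.044,-105),0)
C=cam('wrist'); im=get_image('wrist')
e=np.array([np.cos(.044)*np.cos(.436),np.sin(.044)*np.cos(.436),np.sin(.436)])
for p in proj(C,[ROLL-.025*e,ROLL,ROLL+.028*e]): cv2.circle(im,tuple(int(v) for v in p),3,(255,0,0),-1); print(p)
save(im,'w1.png')
E
```

```text
t: 1.48
tool_pos: [0.5346, 0.1868, 0.1483]
tool_rot: [0.055, -2.877, 0.008]
contact_force: [0.2, 0.2, -1.0]
opening: 0.085
row [0.02, 0.08, -0.02] [0.001, -0.003, -0.006] n>= 0.1 t 1.48 q [ 0.19  0.15  1.68  0.04  1.57 -1.43]
row [-0.0, 0.07, 9.98] [0.001, -0.003, -0.006] n>= 2.4 t 1.48 q [ 0.19  0.15  1.68  0.04  1.57 -1.43]
[251.34827586 172.42753383]
[251.50006071 200.19494687]
[251.68468728 234.08283789]
```

View pics/w1.png

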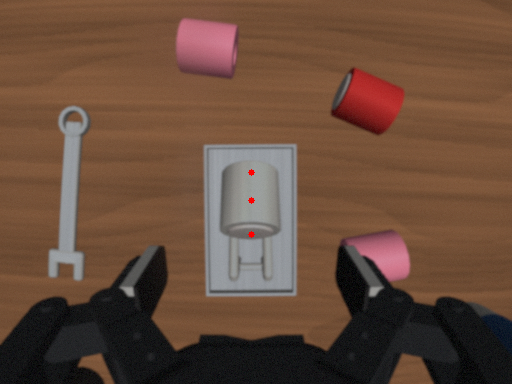

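The wrist view shows the roller centred at x≈250 with the predicted axis at x≈251.5. It is between the jaws, so I descend.

```bash
python3 -m jog '[[0,0.05,2.5,0,0,0,0],[0,0.05,5,0,0,0,0],[0,0.05,7.5,0,0,0,0],[0,0.05,9.5,0,0,0,0],[0,0.05,10,0,0,0,0],[0,0.05,10,0,0,0,0]]' && python3 -m jog '[[0,0,0,0,0,0,60],[0,0,0,0,0,0,120],[0,0,0,0,0,0,180],[0,0,0,0,0,0,255],[0,0,0,0,0,0,255],[0,0,0,0,0,0,255],[0,0,0,0,0,0,255],[0,0,0,0,0,0,255]]' 50; python3 -c "
from h import *
go(ROLL,Rt(.044,-105),0)"
```

```text
t: 2.03
tool_pos: [0.5055, 0.188, 0.0506]
tool_rot: [0.06, -2.873, 0.009]
contact_force: [-0.5, -0.4, -0.4]
opening: 0.0854
t: 2.7
tool_pos: [0.5075, 0.1845, 0.054]
tool_rot: [0.06, -2.875, 0.021]
contact_force: [-1.7, -12.7, 10.6]
opening: 0.0474
row [-0.16, 0.18, 0.16] [-0.008, -0.004, -0.003] n>= 0.1 t 2.7 q [ 0.19  0.21  1.79  0.03  1.41 -1.43]
```

```bash
python3 -m jog '[[0.5,0,-1.9,0,0,0,255],[1,0,-3.9,0,0,0,255],[2,0,-7.8,0,0,0,255],[3,0,-11.6,0,0,0,255],[4,0,-15.5,0,0,0,255],[4,0,-15.5,0,0,0,255],[4,0,-15.5,0,0,0,255]]'
python3 - <<'E'
from h import *
print(get_obs()['contact_force'])
C=cam('wrist'); im=get_image('wrist'); s=get_image('scene')
save(np.hstack([im[100:],cv2.resize(s[90:234,260:440],None,fx=1.6,fy=284/144)]),'w2.png')
go(SP+[0,0,.025+.09],Rt(-.39,-40),0)
E
```

```text
t: 3.28
tool_pos: [0.512, 0.1865, 0.2187]
tool_rot: [0.06, -2.884, 0.018]
contact_force: [-0.9, -0.6, -2.6]
opening: 0.0468
[-0.86913097 -0.58633131 -2.64579196]
row [-6.17, -42.83, 2.81] [0.128, -1.119, 0.439] n>= 10.4 t 3.38 q [ 0.2   0.04  1.68  0.03  1.68 -1.42]
```

View pics/w2.png

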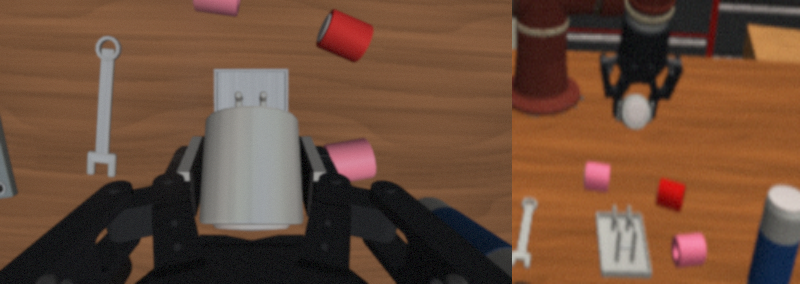

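The roller is held squarely, and the force reads 2.6 N, about its weight. I check its in-hand pose by overlaying a prediction.

```bash
cat >> h.py <<'E'
def rims(m,e,r=.024,ends=(-.025,.025)):
    a=np.cross(e,[0,0,1.]) if abs(e[2])<.95 else np.cross(e,[1,0,0.]); a/=np.linalg.norm(a); b=np.cross(e,a); t=np.linspace(0,2*np.pi,60)
    return [m+k*e+r*(np.outer(np.cos(t),a)+np.outer(np.sin(t),b)) for k in ends]
E
python3 - <<'E'
from h import *
R0=Rt(.044,-105); g=np.array([.5075,.1845,.054]); Rg=Ro.from_rotvec([.06,-2.875,.021]).as_matrix()
e=np.array([np.cos(.044)*np.cos(.436),np.sin(.044)*np.cos(.436),np.sin(.436)])
mt=Rg.T@(ROLL-g); et=Rg.T@e; print('in tool mid mm',(mt*1e3).round(1),'axis',et.round(3))
mt[1]=0; et[1]=0; et/=np.linalg.norm(et)
np.savez('hand.npz',mt=mt,et=et)
o=get_obs(); C=cam('wrist'); im=get_image('wrist'); R=Ro.from_rotvec(o['tool_rot']).as_matrix()
b=cv2.resize(im[190:350,180:330],None,fx=4,fy=4,interpolation=cv2.INTER_CUBIC); b2=b.copy()
for P in rims(o['tool_pos']+R@mt,R@et):
    q=((proj(C,P)-[180,190])*4+1.5).astype(np.int32); cv2.polylines(b2,[q],True,(255,0,0),1)
save(cv2.resize(b2,(600,600)),'w3.png'); np.save('w3.npy',im)
E
```

```text
in tool mid mm [-1.6  1.8 -9.4] axis [-0.763 -0.003 -0.646]
```

View pics/w3.png

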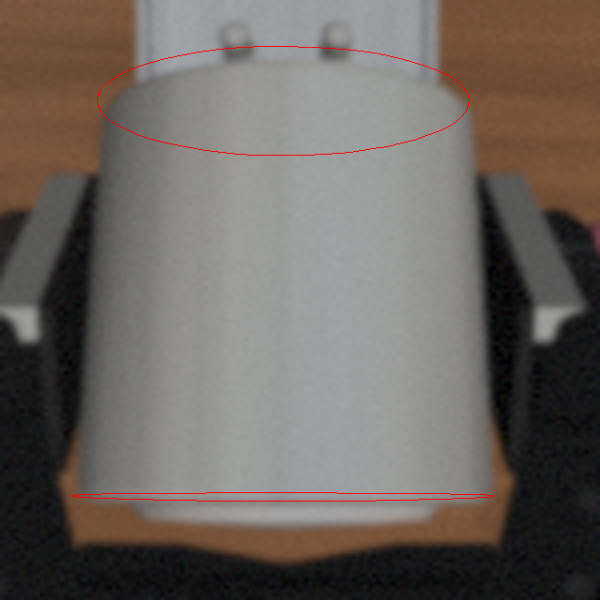

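Run:
```python
from h import *
from scipy.optimize import least_squares
h=np.load('hand.npz'); o=get_obs(); C=cam('wrist'); R=Ro.from_rotvec(o['tool_rot']).as_matrix()
e0=np.arctan2(-h['et'][0],-h['et'][2])
def feat(p):
    e=np.array([-np.sin(p[3])*np.cos(p[4]),np.sin(p[4]),-np.cos(p[3])*np.cos(p[4])])
    F,N=[proj(C,P) for P in rims(o['tool_pos']+R@(p[:3]/1e3),R@e)]
    F,N=[((Q-[180,190])*4+1.5)*[600/640*1.0,1] for Q in(F,N)]
    F=(F); return np.array([F[:,0].min(),F[:,0].max(),F[:,1].min(),N[:,0].min(),N[:,0].max(),N[:,1].max()])
# crop 150x160 ->600x640 -> 600x600 : y squeezed
def feat2(p):
    e=np.array([-np.sin(p[3])*np.cos(p[4]),np.sin(p[4]),-np.cos(p[3])*np.cos(p[4])])
    F,N=[((proj(C,P)-[180,190])*4+1.5)*[1,600/640] for P in rims(o['tool_pos']+R@(p[:3]/1e3),R@e)]
    return np.array([F[:,0].min(),F[:,0].max(),F[:,1].min(),N[:,0].min(),N[:,0].max(),N[:,1].max()])
p0=np.r_[h['mt']*1e3,e0,0]; print('pred',feat2(p0).round(0))
r=least_squares(lambda p:np.r_[feat2(p)-[103,473,63,77,494,500],(p-p0)[3:4]*20],p0); print(p0.round(3),r.x.round(3),r.fun.round(1))
```

```text
pred [ 98. 469.  46.  72. 494. 501.]
[-1.576  0.    -9.36   0.869  0.   ] [-4.589e+00  4.200e-01 -7.853e+00  8.410e-01 -4.000e-03] [ 2.4 -3.1 -0.1  0.9 -0.3  7.6 -0.6]
```

```bash
cat >> h.py <<'E'
MT=np.array([-.003,.0003,-.0086])
def gor(mid,R): go(mid-R@MT-.011*R[:,2],R)
E
python3 -c "
from h import *
gor(SP+[0,0,.115],Rt(-.39,-41))"
```

```text
row [-5.88, -42.68, 2.86] [0.123, -1.104, 0.439] n>= 10.4 t 3.43 q [ 0.2   0.05  1.68  0.03  1.68 -1.42]
```

```bash
python3 -m jog '[[-5.9,-42.7,2.9,0.12,-1.1,0.44,255],[-5.9,-42.7,2.9,0.12,-1.1,0.44,255],[-5.9,-42.7,2.9,0.12,-1.1,0.44,255],[-5.9,-42.7,2.9,0.12,-1.1,0.44,255],[-5.9,-42.7,2.9,0.12,-1.1,0.44,255],[-5.9,-42.7,2.9,0.12,-1.1,0.44,255],[-5.9,-42.7,2.9,0.12,-1.1,0.44,255],[-5.9,-42.7,2.9,0.12,-1.1,0.44,255]]'; python3 -c "
from h import *
gor(SP+[0,0,.115],Rt(-.39,-41))"
```

```text
t: 4.1
tool_pos: [0.5594, -0.1431, 0.1799]
tool_rot: [0.39, 2.441, -0.182]
contact_force: [1.2, 1.5, -2.2]
opening: 0.0472
row [-3.04, -8.5, 3.67] [0.019, -0.176, 0.067] n>= 2.3 t 4.1 q [-0.38 -0.4   2.22  0.02  0.65 -1.65]
```

```bash
python3 -m jog '[[-3,-8.5,3.7,0.02,-0.18,0.07,255],[-3,-8.5,3.7,0.02,-0.18,0.07,255],[-3,-8.5,3.7,0.02,-0.18,0.07,255],[-3,-8.5,3.7,0.02,-0.18,0.07,255],[-3,-8.5,3.7,0.02,-0.18,0.07,255]]'
python3 - <<'E'
from h import *
gor(SP+[0,0,.115],Rt(-.39,-41))
o=get_obs();R=Ro.from_rotvec(o['tool_rot']).as_matrix(); m=o['tool_pos']+R@MT; a=.855; e=R@[-np.sin(a),0,-np.cos(a)]; print(m,e)
P=[]
for n,(x,y,w,h),k in(('scene',(150,130,90,115),5),('top',(285,130,80,115),5)):
    C=cam(n); im=get_image(n); np.save(n+'1.npy',im); b=cv2.resize(im[y:y+h,x:x+w],None,fx=k,fy=k,interpolation=cv2.INTER_CUBIC)
    for Q in rims(m,e): cv2.polylines(b,[((proj(C,Q)-[x,y]+.5)*k-.5).astype(np.int32)],True,(255,0,0),1)
    q=((proj(C,[SP+[0,0,.036]])-[x,y]+.5)*k-.5)[0].astype(int); cv2.circle(b,tuple(int(v) for v in q),3,(0,255,0),-1)
    P.append(b[:575,:400])
save(np.hstack(P),'p1.png')
E
```

```text
t: 4.52
tool_pos: [0.5743, -0.2389, 0.1691]
tool_rot: [0.452, 2.252, -0.201]
contact_force: [-0.2, 0.4, -2.0]
opening: 0.0474
row [-0.41, 0.07, -0.14] [-0.001, -0.002, -0.005] n>= 0.1 t 4.52 q [-0.57 -0.31  2.23  0.36  0.4  -2.02]
[ 0.57022927 -0.23693412  0.17703436] [ 5.90064774e-04 -3.81035390e-03  9.99992566e-01]
```

View pics/p1.png

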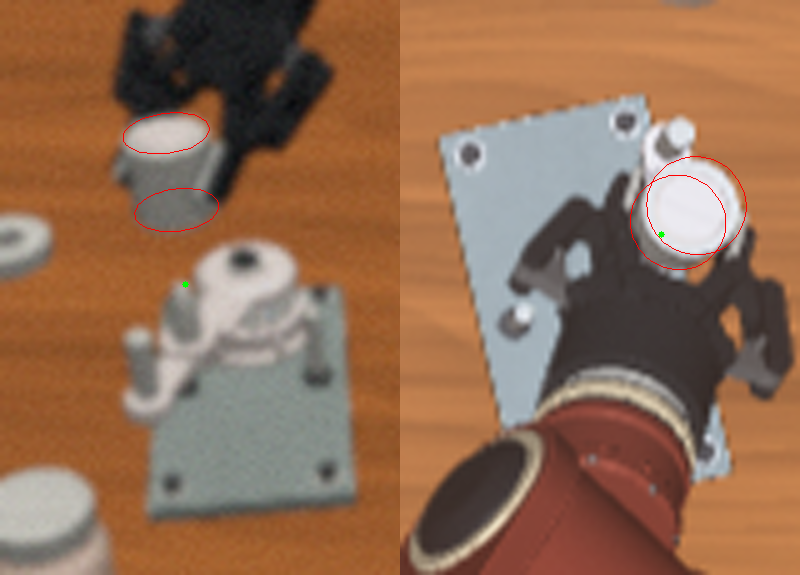

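Predicted rims match the roller in both views (top rim spans x 648–745 in the top panel, and the scene view agrees within about 1 px). The roller hangs upright above the spindle, about 2 mm short in x. Correcting that and descending.

```bash
python3 -c "
from h import *
S=np.array([.5725,-.2368,.066])
for h in(.04,.02,0):gor(S+[0,0,.025+h],Rt(-.39,-41))"
```

```text
row [3.52, -0.07, 3.25] [0.0, 0.001, -0.003] n>= 1.1 t 4.62 q [-0.57 -0.31  2.23  0.36  0.4  -2.02]
row [5.03, -0.07, 4.56] [0.0, 0.001, -0.003] n>= 1.6 t 4.62 q [-0.57 -0.31  2.23  0.36  0.4  -2.02]
row [6.54, -0.08, 5.87] [0.0, 0.001, -0.003] n>= 2.1 t 4.62 q [-0.57 -0.31  2.23  0.36  0.4  -2.02]
```

```bash
python3 -m jog '[[0.9,0,0.9,0,0,0,255],[1.8,-0.05,1.7,0,0,0,255],[2.7,-0.05,2.5,0,0,0,255],[3.5,-0.07,3.25,0,0,0,255],[3.5,-0.07,3.25,0,0,0,255],[3.5,-0.07,3.25,0,0,0,255]]'; python3 -c "
from h import *
S=np.array([.5725,-.2368,.066])
for h in(.04,.02,0):gor(S+[0,0,.025+h],Rt(-.39,-41))"
```

```text
t: 5.12
tool_pos: [0.5766, -0.2372, 0.1224]
tool_rot: [0.446, 2.252, -0.199]
contact_force: [-0.3, 0.2, -2.5]
opening: 0.0473
row [-0.09, -0.15, -0.0] [0.002, -0.001, -0.002] n>= 0.0 t 5.12 q [-0.57 -0.22  2.25  0.48  0.3  -2.15]
row [1.42, -0.15, 1.31] [0.002, -0.001, -0.002] n>= 0.5 t 5.12 q [-0.57 -0.22  2.25  0.48  0.3  -2.15]
row [2.93, -0.16, 2.62] [0.002, -0.001, -0.002] n>= 0.9 t 5.12 q [-0.57 -0.22  2.25  0.48  0.3  -2.15]
```

```bash
python3 -m jog '[[0.3,-0.15,0.35,0,0,0,255],[0.7,-0.15,0.65,0,0,0,255],[1.05,-0.15,1,0,0,0,255],[1.4,-0.15,1.3,0,0,0,255],[1.4,-0.15,1.3,0,0,0,255],[1.4,-0.15,1.3,0,0,0,255]]'; python3 -c "
from h import *
S=np.array([.5725,-.2368,.066])
for h in(.02,0):gor(S+[0,0,.025+h],Rt(-.39,-41))"
```

```text
t: 5.62
tool_pos: [0.5772, -0.2403, 0.1043]
tool_rot: [0.447, 2.249, -0.202]
contact_force: [4.4, -6.6, -3.6]
opening: 0.0473
row [0.16, 0.11, -0.01] [-0.0, 0.002, -0.002] n>= 0.0 t 5.62 q [-0.57 -0.18  2.25  0.56  0.26 -2.24]
row [1.68, 0.11, 1.3] [-0.0, 0.002, -0.002] n>= 0.5 t 5.62 q [-0.57 -0.18  2.25  0.56  0.26 -2.24]
```

The small side force (4.4, -6.6 N) shows the spindle engaged with the bore and lying slightly toward +x/-y, so I bias that way while descending.

```bash
python3 -m jog '[[0,-0.1,0.1,0,0,0,255],[0.4,-0.1,0.4,0,0,0,255],[0.8,-0.1,0.75,0,0,0,255],[1.0,-0.1,0.95,0,0,0,255],[1.0,-0.1,0.95,0,0,0,255]]'; python3 -c "
from h import *
S=np.array([.5725,-.2368,.066])
for h in(0,):gor(S+[0,0,.025+h],Rt(-.39,-41))"
```

```text
t: 6.03
tool_pos: [0.5768, -0.241, 0.089]
tool_rot: [0.448, 2.251, -0.201]
contact_force: [0.2, -0.9, -3.2]
opening: 0.0473
row [0.52, 0.2, 0.3] [0.0, -0.0, -0.003] n>= 0.2 t 6.03 q [-0.58 -0.15  2.25  0.64  0.24 -2.32]
```

```bash
python3 -m jog '[[0.2,0,0.15,0,0,0,255],[0.35,0,0.3,0,0,0,255],[0.45,0,0.4,0,0,0,255],[0.45,0,0.4,0,0,0,255]]'; python3 -c "
from h import *
S=np.array([.5725,-.2368,.066])
for h in(0,):gor(S+[0,0,.025+h],Rt(-.39,-41))"
```

```text
t: 6.37
tool_pos: [0.5774, -0.2414, 0.0838]
tool_rot: [0.447, 2.249, -0.202]
contact_force: [0.2, -1.3, 0.7]
opening: 0.0471
row [0.16, 0.2, -0.09] [0.0, 0.001, -0.002] n>= 0.1 t 6.37 q [-0.58 -0.13  2.25  0.68  0.22 -2.36]
```

```bash
python3 -m jog '[[0.1,0,0.1,0,0,0,255],[0.25,0,0.2,0,0,0,255],[0.25,0,0.2,0,0,0,255]]'; python3 -m jog '[[0.15,0,0.15,0,0,0,255],[0.3,0,0.25,0,0,0,255],[0.3,0,0.25,0,0,0,255]]'
```

```text
t: 6.62
tool_pos: [0.5786, -0.2421, 0.0835]
tool_rot: [0.446, 2.245, -0.204]
contact_force: [-13.8, 7.1, 16.0]
opening: 0.0472
t: 6.87
tool_pos: [0.5793, -0.2423, 0.083]
tool_rot: [0.444, 2.24, -0.205]
contact_force: [-35.6, 14.9, 32.1]
opening: 0.0473
```

The roller stopped with its open end computed at z≈66 mm, which is home. Now I relieve the load and check before release.

```bash
python3 -m jog '[[0,0,0,0,0,0,255],[0,0,0,0,0,0,255]]';python3 -m jog '[[0,0,-0.1,0,0,0,255],[0,0,-0.1,0,0,0,255]]'
python3 - <<'E'
from h import *
S=np.array([.5725,-.2368,.066]);gor(S+[0,0,.025],Rt(-.39,-41))
im=get_image('scene');save(cv2.resize(im[120:220,130:250],None,fx=5,fy=5,interpolation=cv2.INTER_CUBIC),'p2.png')
E
```

```text
t: 7.03
tool_pos: [0.579, -0.242, 0.0833]
tool_rot: [0.443, 2.24, -0.205]
contact_force: [-7.0, 2.8, 4.3]
opening: 0.0474
t: 7.2
tool_pos: [0.5779, -0.2414, 0.0834]
tool_rot: [0.443, 2.241, -0.204]
contact_force: [-0.3, -0.2, -1.9]
opening: 0.0472
row [0.17, 0.19, -0.15] [0.0, 0.011, -0.001] n>= 0.1 t 7.2 q [-0.58 -0.13  2.26  0.73  0.21 -2.41]
```

View pics/p2.png

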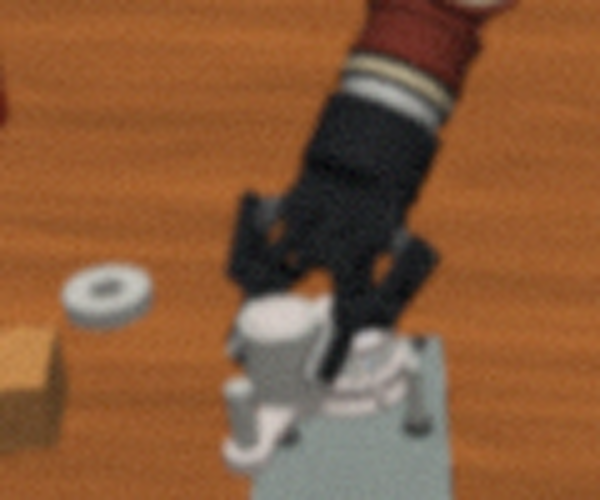

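The roller sits down on the arm flange with no visible gap, upright, behind the post. Releasing.

```bash
python3 -m jog '[[0,0,0,0,0,0,150],[0,0,0,0,0,0,80],[0,0,0,0,0,0,0],[0,0,0,0,0,0,0],[0,0,0,0,0,0,0],[0,0,0,0,0,0,0],[0,0,0,0,0,0,0],[0,0,0,0,0,0,0]]'
python3 - <<'E'
from h import *
print(get_obs()['q'].round(2))
P=np.array([.6262,-.2464,.088])
go(P+[0,0,.09],Rt(-.173,-90))
E
```

```text
t: 7.92
tool_pos: [0.5781, -0.2415, 0.0835]
tool_rot: [0.443, 2.24, -0.204]
contact_force: [-0.2, 0.9, -0.2]
opening: 0.0854
[-0.58 -0.13  2.25  0.73  0.21 -2.41]
row [-9.37, 1.38, -1.88] [-0.094, 0.863, -0.204] n>= 7.1 t 7.92 q [-0.58 -0.13  2.25  0.73  0.21 -2.41]
```

```bash
python3 -m jog '[[0,0,-1.5,0,0,0,0],[0,0,-3.5,0,0,0,0],[0,0,-6,0,0,0,0],[0,0,-9,0,0,0,0],[0,0,-11,0,0,0,0],[0,0,-12,0,0,0,0],[0,0,-12,0,0,0,0],[0,0,-12,0,0,0,0]]'
python3 - <<'E'
from h import *
print(get_obs()['q'].round(2))
go([.6262-.05,-.2464,.27],Rt(-.173,-90))
im=get_image('scene'); t=get_image('top')
a=cv2.resize(im[150:240,150:250],None,fx=4,fy=4,interpolation=cv2.INTER_CUBIC);b=cv2.resize(t[140:230,285:375],None,fx=4,fy=4,interpolation=cv2.INTER_CUBIC)
save(np.hstack([a,b]),'p3.png')
E
```

```text
t: 8.58
tool_pos: [0.4937, -0.2069, 0.1621]
tool_rot: [0.443, 2.238, -0.205]
contact_force: [-0.1, 0.3, 0.9]
opening: 0.085
[-0.63 -0.61  2.44  0.39  0.49 -2.08]
row [-13.3, -0.51, 0.7] [-0.094, 0.865, -0.204] n>= 7.1 t 8.58 q [-0.63 -0.61  2.44  0.39  0.49 -2.08]
```

View pics/p3.png

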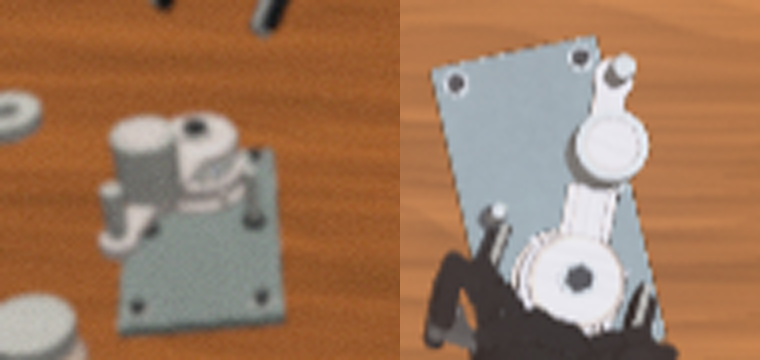

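The roller is seated upright on the spindle with the arm at rest. Now to the post.

```bash
python3 -m jog '[[-13.3,-0.5,0.7,-0.09,0.86,-0.2,0],[-13.3,-0.5,0.7,-0.09,0.86,-0.2,0],[-13.3,-0.5,0.7,-0.09,0.86,-0.2,0],[-13.3,-0.5,0.7,-0.09,0.86,-0.2,0],[-13.3,-0.5,0.7,-0.09,0.86,-0.2,0],[-13.3,-0.5,0.7,-0.09,0.86,-0.2,0],[-13.3,-0.5,0.7,-0.09,0.86,-0.2,0],[-13.3,-0.5,0.7,-0.09,0.86,-0.2,0]]'
python3 - <<'E'
from h import *
go([.627,-.2465,.17],Rt(-.173,-90))
E
```

```text
t: 9.35
tool_pos: [0.5789, -0.2471, 0.2541]
tool_rot: [-0.276, -3.125, -0.001]
contact_force: [-0.2, 0.1, -0.6]
opening: 0.0853
row [-4.77, 0.9, 9.49] [0.0, -0.004, -0.003] n>= 2.6 t 9.35 q [-0.52  0.06  1.58 -0.    1.51 -1.92]
```

```bash
python3 -m jog '[[-2,0.4,1,0,0,0,0],[-4,0.8,3,0,0,0,0],[-4.8,0.9,6,0,0,0,0],[-4.8,0.9,8.5,0,0,0,0],[-4.8,0.9,9.5,0,0,0,0],[-4.8,0.9,9.5,0,0,0,0],[-4.8,0.9,9.5,0,0,0,0]]'
python3 - <<'E'
from h import *
go([.627,-.2465,.086],Rt(-.173,-90))
C=cam('wrist');im=get_image('wrist')
for X,c in(([.6265,-.2465,.104],(255,0,0)),([.5725,-.238,.119],(0,255,0))):
    p=proj(C,[X])[0]; print(p); cv2.circle(im,tuple(int(v) for v in p),3,c,-1)
save(im,'w4.png')
E
```

```text
t: 9.93
tool_pos: [0.6269, -0.2464, 0.1582]
tool_rot: [-0.277, -3.124, -0.002]
contact_force: [0.3, 0.3, 1.0]
opening: 0.0859
row [-0.06, -0.02, 8.32] [0.001, -0.005, -0.004] n>= 2.0 t 9.93 q [-0.48  0.23  1.56 -0.    1.36 -1.88]
[250.0259338  216.09186206]
[248.02931061 138.87943705]
```

View pics/w4.png

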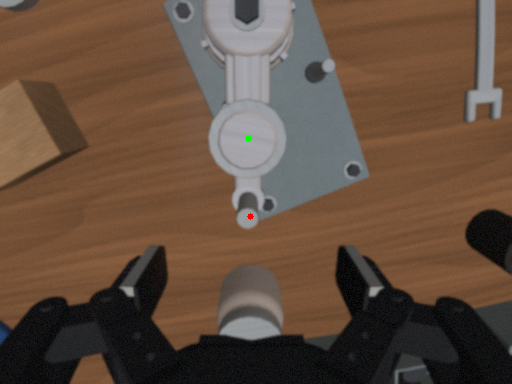

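The post is at (247,218), within 2 px of the prediction and centred between the jaws. The roller is concentric on the arm. Descending and gripping.

```bash
python3 -m jog '[[0,0.05,2.5,0,0,0,0],[0,0.05,5,0,0,0,0],[0,0.05,7,0,0,0,0],[0,0.05,7.7,0,0,0,0],[0,0.05,7.7,0,0,0,0],[0,0.05,7.7,0,0,0,0]]' && python3 -m jog '[[0,0,0,0,0,0,80],[0,0,0,0,0,0,150],[0,0,0,0,0,0,200],[0,0,0,0,0,0,255],[0,0,0,0,0,0,255],[0,0,0,0,0,0,255],[0,0,0,0,0,0,255],[0,0,0,0,0,0,255]]' 60
```

```text
t: 10.48
tool_pos: [0.6286, -0.2469, 0.0853]
tool_rot: [0.277, 3.129, -0.001]
contact_force: [-0.0, 0.6, 0.3]
opening: 0.0851
t: 11.15
tool_pos: [0.6287, -0.2482, 0.086]
tool_rot: [0.278, 3.128, -0.005]
contact_force: [-1.4, -4.9, 2.1]
opening: 0.014
```

```bash
cat >> h.py <<'E'
def swing(ths,r=.14,a0=-.173):
    o=get_obs(); Rc=Ro.from_rotvec(o['tool_rot']).as_matrix(); pv=np.array([.4883,-.2223]); d=o['tool_pos'][:2]-pv
    a=np.arctan2(d[1],d[0]); print('r',np.hypot(*d).round(4),'theta now',(a-a0).round(3),'F',o['contact_force'].round(1))
    for t in ths:
        p=pv+np.hypot(*d)*np.array([np.cos(a0+t),np.sin(a0+t)])
        print(t,(Rc.T@np.r_[p-o['tool_pos'][:2],0]*100).round(2),(Rc.T@[0,0,t-(a-a0)]).round(3))
E
python3 -c "
from h import *
swing([.1,.2,.3,.4,.5,.6])"
```

```text
r 0.1428 theta now -0.01 F [-1.4 -4.9  2.1]
0.1 [ 0.08  1.56 -0.  ] [-0.   -0.   -0.11]
0.2 [ 0.3   2.97 -0.01] [-0.    -0.001 -0.21 ]
0.3 [ 0.65  4.35 -0.01] [-0.    -0.001 -0.31 ]
0.4 [ 1.15  5.69 -0.02] [-0.001 -0.001 -0.41 ]
0.5 [ 1.78  6.97 -0.02] [-0.001 -0.002 -0.51 ]
0.6 [ 2.53  8.19 -0.03] [-0.001 -0.002 -0.61 ]
```

```bash
python3 -m jog '[[0.03,0.9,0,0,0,-0.06,255],[0.1,1.8,0,0,0,-0.12,255],[0.25,2.6,0,0,0,-0.18,255],[0.4,3.4,0,0,0,-0.24,255],[0.65,4.35,0,0,0,-0.31,255],[0.9,5.0,0,0,0,-0.36,255],[1.15,5.7,0,0,0,-0.41,255],[1.15,5.7,0,0,0,-0.41,255]]';python3 -c "
from h import *
swing([.5,.6,.7,.8,.84])"
```

```text
t: 11.82
tool_pos: [0.6266, -0.1909, 0.086]
tool_rot: [0.368, -3.118, 0.009]
contact_force: [-3.6, -7.8, 1.3]
opening: 0.0141
r 0.1418 theta now 0.397 F [-3.6 -7.8  1.3]
0.5 [ 0.06  1.47 -0.01] [ 0.    -0.001 -0.103]
0.6 [ 0.26  2.87 -0.02] [ 0.    -0.001 -0.203]
0.7 [ 0.6   4.24 -0.02] [ 0.001 -0.002 -0.303]
0.8 [ 1.07  5.58 -0.03] [ 0.001 -0.002 -0.403]
0.84 [ 1.3   6.1  -0.03] [ 0.001 -0.002 -0.443]
```

```bash
python3 -m jog '[[0.03,0.9,0,0,0,-0.06,255],[0.1,1.7,0,0,0,-0.12,255],[0.26,2.6,0,0,0,-0.19,255],[0.4,3.4,0,0,0,-0.25,255],[0.6,4.25,0,0,0,-0.3,255],[0.85,5.0,0,0,0,-0.36,255],[1.1,5.6,0,0,0,-0.4,255],[1.1,5.6,0,0,0,-0.4,255]]';python3 -c "
from h import *
swing([.8,.84,.87])"
```

```text
t: 12.48
tool_pos: [0.6036, -0.1415, 0.086]
tool_rot: [0.982, -2.983, 0.019]
contact_force: [2.9, -11.7, -3.5]
opening: 0.0141
r 0.1408 theta now 0.784 F [  2.9 -11.7  -3.5]
0.8 [-0.    0.22 -0.  ] [ 0.    -0.    -0.016]
0.84 [ 0.    0.78 -0.01] [ 0.    -0.001 -0.056]
0.87 [ 0.02  1.2  -0.01] [ 0.    -0.001 -0.086]
```

```bash
python3 -m jog '[[0,0.3,0,0,0,-0.02,255],[0,0.5,0,0,0,-0.02,255],[0,0.5,0,0,0,-0.02,255],[0,0.5,0,0,0,-0.02,255]]';python3 -c "
from h import *
swing([.84])"
```

```text
t: 12.82
tool_pos: [0.6033, -0.1412, 0.0861]
tool_rot: [-1.007, 2.971, -0.034]
contact_force: [11.9, -16.0, -9.4]
opening: 0.014
r 0.1407 theta now 0.787 F [ 11.9 -16.   -9.4]
0.84 [-0.01  0.75 -0.02] [ 0.    -0.001 -0.053]
```

The tool no longer advances while the tangential force rises from about 11 to 20 N, so the arm is on the stop. I settle holding this command and take a last check.

```bash
python3 -m jog '[[0,0.5,0,0,0,0,255],[0,0.5,0,0,0,0,255],[0,0.5,0,0,0,0,255],[0,0.5,0,0,0,0,255],[0,0.5,0,0,0,0,255],[0,0.5,0,0,0,0,255]]';python3 - <<'E'
from h import *
swing([.84]); o=get_obs(); print(o['dq'].round(4))
im=get_image('scene'); t=get_image('top')
a=cv2.resize(im[130:240,150:250],None,fx=4,fy=4,interpolation=cv2.INTER_CUBIC);b=cv2.resize(t[130:240,275:365],None,fx=4,fy=4,interpolation=cv2.INTER_CUBIC)
save(np.hstack([a,b]),'p4.png')
E
```

```text
t: 13.32
tool_pos: [0.6033, -0.1412, 0.0861]
tool_rot: [-1.001, 2.966, -0.049]
contact_force: [12.9, -17.2, -10.3]
opening: 0.0141
r 0.1407 theta now 0.787 F [ 12.9 -17.2 -10.3]
0.84 [-0.01  0.75 -0.02] [-0.    -0.002 -0.053]
[-0.0009  0.0011  0.0013  0.0003  0.001   0.0021]
```

View pics/p4.png

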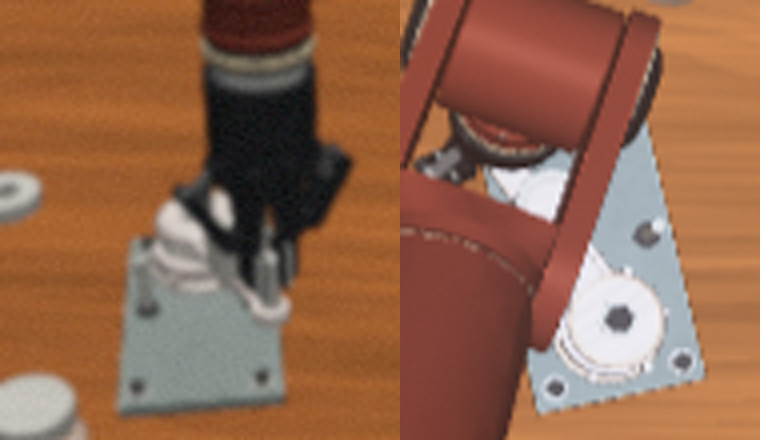

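The arm is swung to the other side with the post in the jaws. The roller is hidden here, so I use the last picture from the wrist.

Run:
```python
from h import *
C=cam('wrist');im=get_image('wrist')
for Q in rims(np.array([.5571,-.1724,.091]),np.array([0,0,1.])): cv2.polylines(im,[proj(C,Q).astype(np.int32)],True,(255,0,0),1)
save(im,'w5.png')
```

```text
(no output)
```

View pics/w5.png

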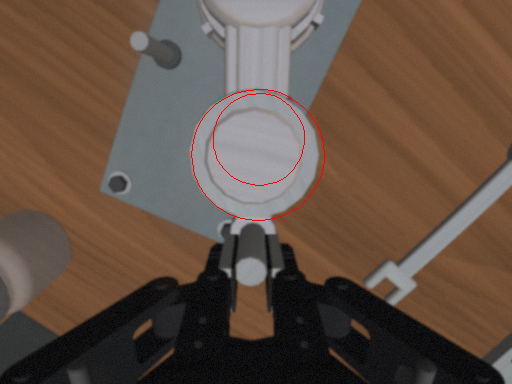

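The roller's rim, centred at about (258,154), coincides with the predicted far-stop position. It is upright and well clear of the fingers, which hold the post at (251,268).

```bash
python3 -c "
from station import *
print(finish_job())"
```

```text
the job is handed in; nothing more can be done
None
```

The roller is on the spindle, open end down, and the arm is still holding the tensioner against its far stop. I handed the job in at about 13.4 s, and no verdict was reported.

**Fitting the roller:** I lowered it until it bottomed, with the open end computed at about 66 mm, which is the shoulder height. I then took the load off, let go and backed away. The scene and top pictures showed it upright and seated with the tensioner arm at rest. While checking that it was down, the wrist force reached about 50 N, under the 120 N limit.

**Winding the arm:** I gripped the release post at 60 N and swung it round.
- **Stop reached:** pushing further moved the post only about 0.3 mm, while the force along the swing rose from about 11 N to 20 N.
- **Angle:** the measured swing was about 0.797 rad. My absolute estimate was 0.787 rad, because of a 0.01 rad offset in where I placed the pivot and rest angle. Both are above 0.76 rad.
- **At rest:** joint speeds were about zero.

**Last picture:** the wrist view showed the roller where it should be at the far stop, clear of the fingers.

**Not checked:** I did not compare the bystanders' positions before and after. The paths kept clear of them, and no unexpected contact force appeared.

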